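# Grade a tray of ice balls by size

### The arm

A 6-joint arm with a two-finger parallel gripper is mounted at the origin on the work surface. World frame = base frame: x ahead of the robot, y to its left, z up, the work surface at z = 0. Lengths are in mm, angles in rad, forces in N, time in s.
With the tool pointing down it reaches from about 350 to 975 mm from the base axis. Payload 7.1 kg.
Tool frame: the origin (TCP) lies at the very end of the fingers, on their centre line; the grasp point (between the pads) lies 19 mm behind it; z points along the fingers, y is the line along which they close (so a half turn about z gives the same grasp; the last joint's range is limited). The gripper opens to 88 mm and grips with 3 to 60 N. Pads are 20 mm wide; open, the fingers measure 115 mm over their backs; the gripper's body (75 mm by 178 mm) begins 61 mm behind the grasp point.
Start: joints at [1.251, 0.423, 1.63, -0, 1.089, -0.019], TCP at [185.146, 596.93, 222.675] pointing down, gripper open.
Joint ranges: [-3, 3], [-0.9, 2.11], [0.09, 2.58], [-1.31, 4.45], [0.11, 2.69], [-2.54, 2.54]. Speed limits (rad/s): [2.39, 2.39, 3.01, 3.14, 3.14, 3.14].

### API

Orientations are given as a rotation vector (axis times angle).
In Python, from station import ctrl gives the robot as it stands.
- The arm moves only by the tool jog_arm, never from a script. Its argument "commands" is one flat list of numbers, 7 for each row, row after row: the shift along the world's x, y, z in m, then the turn, a rotation vector about the world's x, y, z in rad, then the opening, from -1 (shut) to 1 (fully open). A call has exactly 8 rows; each row is the pose to reach, as a shift and turn from the pose commanded when the call began; what a row does not reach only later rows make up. A row lasts 1/8 s, in which the tool goes at most 62.5 mm and 10.7 degrees, less where a joint would pass 70% of its speed; a pose out of reach is approached as far as the arm can. A call with a gripper value outside its range is refused whole. The fingers move at their own pace and stop on an object; "newtons" is the grip in N (left out, the last holds). Time passes only in rows, so rows that repeat a pose let the fingers close, or fill a call up. It gives the time, the measured TCP pose, the force, the opening and the grip force at its end, in the units of the state.
- ctrl.read_state(): the state, without advancing time (a new reading comes with each control period).
- ctrl.capture(name): name is "side" or "top" or "wrist"; returns the picture (384x512x3 uint8, red, green, blue); there is no depth.
- ctrl.camera_info(name): a dict with "intrinsics" (3x3 intrinsics, pixels), "k1" (the pictures are not rectified: a ray, as slopes to the right and down, at radius r is drawn at 1 + k1 r^2 times it, then the intrinsics apply), "R" (3x3) and "t" (3): a world point X has camera coordinates R X + t; the wrist camera has in their place "T_tool_cam" (4x4, takes a point from camera to tool coordinates, whose origin is the TCP and whose axes are the flange's). Camera axes: x right, y down, z forward; pixel columns grow to the right and rows downward; lengths in mm; the calibration is good to about 2 mm. A picture is of the moment at which its call begins: read the wrist's pose just before it. camera_info takes no time and is no camera call.
- ctrl.finish_job(): hands the job in; it is judged then, once.
The state is a dict: "time_s": time; "joints": joint angles; "joint_velocities": joint speeds; "effort": joint torques, N m; "tool_pos": TCP position; "orientation": TCP orientation; "force": force on the tool from outside, world axes, zero at the start; "wrist_torque": the same for the moment, N m; "opening": finger opening in mm; "grasp_force": force on a finger pad.
Only numpy, scipy, OpenCV 4.12 (cv2) and the standard library are available. Lean on these libraries where they do the work, as an engineer would, in place of code of your own. Each camera call takes 0.05 s, during which the arm holds its last target. There are 200 camera calls.

### The job

Lift the blue tray by its yellow handle and, with its open lip held low over the top end of the sorting board, tip it gently so that the four ice balls roll out onto the board and sort themselves: the two small ones into the lane under the rods, the two large ones into the lane at the foot. The ice chips easily, so do not drop or fling it. Then set the empty tray back upright in the middle of the black rubber mat, and leave the chisel lying where it is.

Things in the scene. Friction and masses are not known exactly. Their poses are not given: they have to be found in the camera images.
- tray: Loose blue scoop tray, 0.35 kg (0.96 loaded), 200 (x) by 207 mm (y), origin at the centre of its underside. Walls at back (-x) and sides, 85 mm high, beside the front 70 mm only 38 mm above the floor; the +x edge is an open lip. The floor climbs 8 degrees, from 8 mm at the back to 36 at the lip, so that the balls stay in while it is level; it empties when tipped 20 to 30 degrees lip-down.
- tray_handle (a point): Middle of the yellow handle bar, 145 mm above the tray's underside, at x = -20 mm of the tray, where the loaded tray balances. The bar runs along the tray's y, 195 mm free between uprights; flat sides, 18 mm thick (tray's x), 26 mm high. Balls below it come no nearer than 30 mm to its underside. Axes as the tray's.
- tray_lip (a point): Middle of the tray's open pouring edge, on the floor's upper face: 120 mm ahead (+x of the tray) of the handle point and 109 mm lower. The floor is 5 mm thick; the tray's feet end 70 mm behind the lip, so near the lip nothing hangs more than 10 mm below it. Tipped at 10 degrees a second the balls roll out softly. Axes as the tray's.
- mat: Fixed black rubber mat on the bench, 280 mm (its x) by 300 mm (its y), 8 mm thick, origin at the centre of its underside. The tray starts on it and goes back onto its middle.
- sorter: Fixed sorting board, 620 (x) by 304 mm (y), origin at the centre of its footprint; +x is DOWNHILL (8 degrees). From the top: aluminium apron, x -305 to -205 mm, with white guides narrowing from 290 to 184 mm and a 16 mm ridge in the middle; three 16 mm steel rods, 68 mm apart, x -205 to +133 mm, 145 to 98 mm high. Small balls fall between them to the grey deck; large ones ride to the foot.
- sorter_head (a point): Middle of the top edge of the low upstand (6 mm thick) at the upper end of the apron: x = -307 mm of the sorter, 175 mm above the bench, 8 mm above the apron. Pour from just above and downhill of it, centred. The guides' inner faces are 290 mm apart here (248 mm apart 40 mm further down), their tops 203 mm above the bench. Axes as the sorter's.
- small_lane (a point): Lane of the small balls: a point on the lower deck under the rods, just uphill of the deck's stop, at x = +90 mm of the sorter, 14 mm above the bench. Beyond that stop lies the large balls' lane, x = +129 to +300 mm of the sorter, 184 mm wide, its floor about 12 mm above the bench, its walls 70 mm high.
- large_a: Clear ice ball, 75 mm across, 0.20 kg, slippery; origin at its centre; starts in the tray.
- large_b: Clear ice ball, 75 mm across, 0.20 kg, as large_a.
- small_a: Clear ice ball, 60 mm across, 0.10 kg, slippery; origin at its centre; starts in the tray.
- small_b: Clear ice ball, 60 mm across, 0.10 kg, as small_a.
- chisel: Bystander: ice chisel with a wooden handle, 190 mm long, lying on the bench; origin under its middle.
Not all that is in view belongs to the job. What is shaped like the small_a but brown is not meant. Leave any brown look-alike of the large_b alone.

How it is judged:
By the outcome, as a careful person would: the job done as asked, in the order asked, and still so for the second after the job is handed in, with the robot touching nothing.
It also fails if it takes over 54 s, if anything falls off the work surface, if the arm or the gripper's body presses on something with over 40 N, if the wrist force passes 120 N, or if a joint passes its speed limit or range.

## Working session

There is one attempt and no reset: what is moved stays moved. The work goes in short steps, Python scripts to look and compute and a tool call to move; the robot and the scene stay as the last step left them, time stands still between calls to the robot, and variables do not carry over. Pictures are saved under pics/ and viewed, at most 10 in all, crops included, and the job is handed in when it is done.

Besides the shell and the picture viewer there is one more tool, called after "Call:" as name(argument=value, ...), one argument or row to a line, values as JSON. jog_arm: Moves the arm, as the interface text tells. Its arguments: {"type":"object","properties":{"commands":{"type":"array"},"newtons":{"type":"number"}},"required":["commands"]}

```bash
mkdir -p pics; python3 - <<'E'
from station import ctrl
import cv2,numpy as np
s=ctrl.read_state();print(s)
for n in ("side","top"):
    cv2.imwrite(f"pics/{n}0.png",cv2.cvtColor(ctrl.capture(n),cv2.COLOR_RGB2BGR))
for n in ("side","top","wrist"): print(n,ctrl.camera_info(n))
a=cv2.imread("pics/side0.png");b=cv2.imread("pics/top0.png")
E
```

```text
{'time_s': 0.0, 'joints': array([ 1.25099491e+00,  4.23817502e-01,  1.63071872e+00,  3.89624262e-05,
        1.08858945e+00, -1.90124312e-02]), 'joint_velocities': array([-0.00021526,  0.00197232, -0.00080854, -0.00105402, -0.00088623,
       -0.00038745]), 'effort': array([-2.14808904e-03, -5.44623542e+01, -2.73673546e+01,  6.42687175e-02,
        2.26983998e-02, -1.20529776e-04]), 'tool_pos': array([184.96415595, 596.40539064, 221.90498758]), 'orientation': array([-4.70683273e-01, -3.10583620e+00,  2.36422772e-03]), 'force': array([-0.31111682,  0.50709749, -1.00464345]), 'wrist_torque': array([ 0.04452421,  0.03086567, -0.01490326]), 'grasp_force': 0.0, 'opening': 87.75696814116729}
side {'intrinsics': array([[388.81001688,   0.        , 258.90270292],
       [  0.        , 388.81001688, 189.38751769],
       [  0.        ,   0.        ,   1.        ]]), 'k1': 0.026982168827680196, 'R': array([[ 0.98471338, -0.17303907,  0.01992604],
       [-0.08731872, -0.58938641, -0.80311836],
       [ 0.15071499,  0.78910147, -0.59548623]]), 't': array([-600.22307078,  110.1144475 , 1424.8005
[... 279 characters left out ...]
881,  0.02465185, -0.11526517],
       [ 0.11493506, -0.01441792, -0.99326837]]), 't': array([ -87.69621187,  599.47584385, 1256.50172535])}
wrist {'intrinsics': array([[296.30097293,   0.        , 263.53714681],
       [  0.        , 296.30097293, 189.2404744 ],
       [  0.        ,   0.        ,   1.        ]]), 'k1': 0.007693945479861178, 'T_tool_cam': array([[-1.00584466e-03, -9.52743676e-01, -3.03773725e-01,
         8.47985969e+01],
       [ 9.99999455e-01, -8.73616063e-04, -5.71188078e-04,
        -1.29775825e+00],
       [ 2.78814223e-04, -3.03774134e-01,  9.52744036e-01,
        -1.61409451e+02],
       [ 0.00000000e+00,  0.00000000e+00,  0.00000000e+00,
         1.00000000e+00]])}
```

View pics/top0.png

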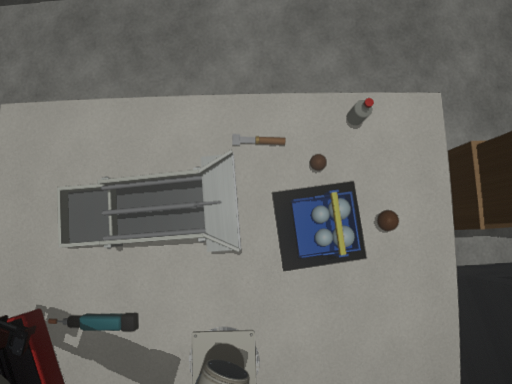

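View pics/side0.png

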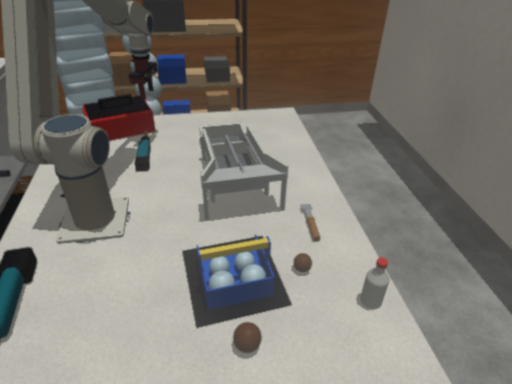

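The top view shows the tray on the mat at (325,225) with its lip to the left (+y), and the handle bar from (335,192) to (343,255). The sorter apron is at (222,203), downhill to the left. The chisel is at (258,141) and the brown decoys are at (318,162) and (388,220). The only thing with a yellow bar is the tray, and the four clear balls sit in it. Next, a close crop.

```bash
cat > h.py <<'E'
import numpy as np,cv2
from station import ctrl
from scipy.spatial.transform import Rotation as Ro
def ray(n,uv,pose=None):
    c=ctrl.camera_info(n);K=c["intrinsics"]
    d=np.array([(uv[0]-K[0,2])/K[0,0],(uv[1]-K[1,2])/K[1,1]]);p=d.copy()
    for _ in range(20): p=d/(1+c["k1"]*p@p)
    v=np.array([*p,1.])
    if n=="wrist":
        T=c["T_tool_cam"];R=Ro.from_rotvec(pose[1]).as_matrix()
        return R@T[:3,3]+pose[0],R@T[:3,:3]@v
    return -c["R"].T@c["t"],c["R"].T@v
def at(n,uv,z,pose=None):
    o,d=ray(n,uv,pose);return o+d*(z-o[2])/d[2]
def proj(n,X,pose=None):
    c=ctrl.camera_info(n);K=c["intrinsics"]
    if n=="wrist":
        T=c["T_tool_cam"];R=Ro.from_rotvec(pose[1]).as_matrix()
        q=T[:3,:3].T@(R.T@(np.array(X)-pose[0])-T[:3,3])
    else: q=c["R"]@np.array(X)+c["t"]
    p=q[:2]/q[2];p=p*(1+c["k1"]*p@p);return K[:2,:2]@p+K[:2,2]
E
python3 - <<'E'
import cv2
b=cv2.imread("pics/top0.png")[145:275,195:375]
cv2.imwrite("pics/c1.png",cv2.resize(b,(792,572),interpolation=cv2.INTER_CUBIC))
E
```

```text
(no output)
```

View pics/c1.png

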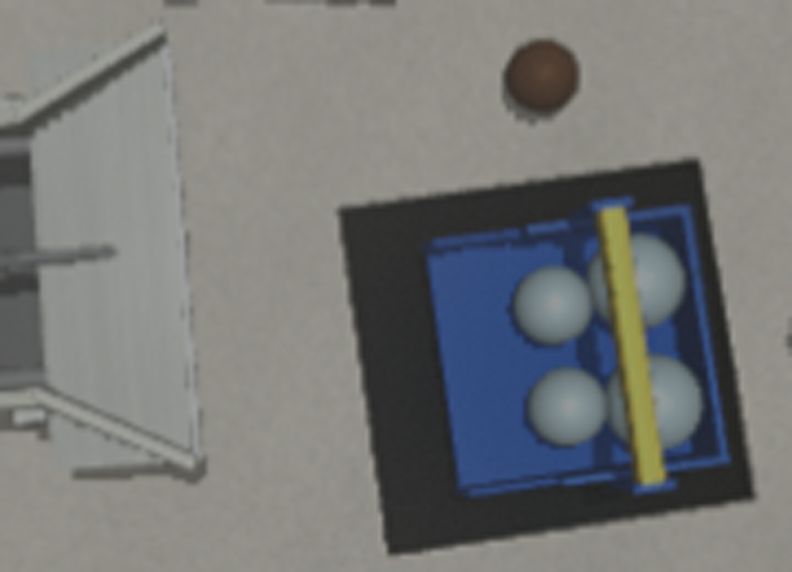

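```bash
python3 - <<'E'
from h import *
f=lambda u,v:(195+(u+.5)/4.4-.5,145+(v+.5)/4.4-.5)
g=lambda L,z:np.array([at("top",f(*p),z) for p in L]).round(1)
def yaw(v): return np.degrees(np.arctan2(v[1],v[0])).round(1)
h=g([(612,207),(652,487)],166);print("handle",h,h.mean(0),"x-dir",yaw(h[0]-h[1])+90)
m=g([(340,208),(698,160),(755,495),(388,553)],8);print("mat",m.mean(0),yaw(m[0]-m[1]),yaw(m[3]-m[2]),yaw(m[0]-m[3])+90,yaw(m[1]-m[2])+90)
l=g([(430,255),(460,492)],44);print("lip",l,l.mean(0),yaw(l[0]-l[1])+90)
s=g([(163,28),(203,465)],203);print("head tops",s,s.mean(0),yaw(s[0]-s[1])+90, np.linalg.norm(s[0]-s[1]))
s2=np.array([at("top",p,80) for p in[(61,189),(62,245)]]);print("foot",s2,s2.mean(0)[:2],"axis",yaw(s2.mean(0)-s.mean(0)))
st=ctrl.read_state();R=Ro.from_rotvec(st["orientation"]).as_matrix();print(R.round(3))
for X in ([*s.mean(0)[:2],175],[*h.mean(0)[:2],166]): print(proj("side",X),proj("top",X))
E
```

```text
handle [[ 563.7 -367.   166. ]
 [ 365.6 -386.   166. ]] [ 464.65 -376.5   166.  ] x-dir 95.5
mat [ 463.7  -347.35    8.  ] 96.2 96.7 96.1 96.7
lip [[ 541.9 -251.4   44. ]
 [ 358.1 -267.9   44. ]] [ 450.   -259.65   44.  ] 95.1
head tops [[692.4 -51.6 203. ]
 [392.5 -72.2 203. ]] [542.45 -61.9  203.  ] 93.9 300.60666991934823
foot [[604.29227896 538.94932024  80.        ]
 [414.3513577  530.87748118  80.        ]] [509.32181833 534.91340071] axis 93.2
[[-0.955  0.296 -0.   ]
 [ 0.296  0.955 -0.001]
 [ 0.    -0.001 -1.   ]]
[244.0022542  177.51870153] [236.31753516 200.71050557]
[232.62438532 245.37503673] [338.28159896 223.27700787]
```

```bash
python3 - <<'E'
import cv2
a=cv2.imread("pics/side0.png")[110:320,170:310]
cv2.imwrite("pics/c2.png",cv2.resize(a[:110],(700,550),interpolation=cv2.INTER_CUBIC))
E
```

```text
(no output)
```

View pics/c2.png

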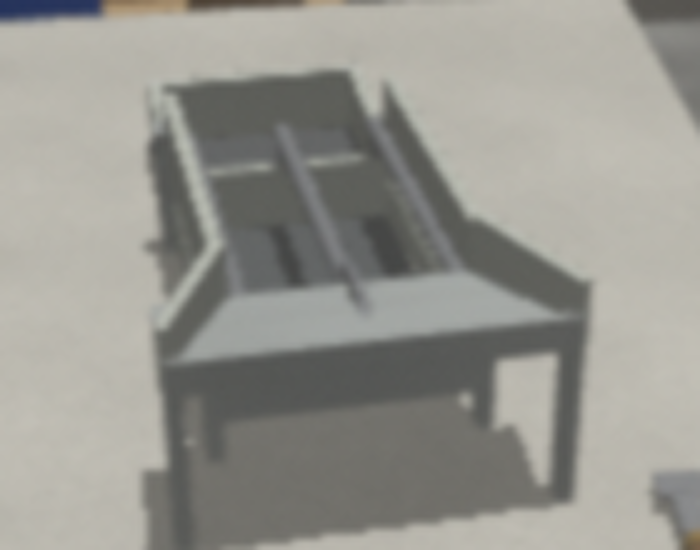

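The crop agrees with the model: the upstand's top edge runs from about (175,362) to (580,320), within about 1 px of the projected head point. Estimates are handle (465,-376), tray yaw 95.5°, head (542,-60), sorter yaw 93.5° and mat (464,-347). Now I move, turning the tool by about -157° so that q6 stays mid-range.

Call:
jog_arm(
  commands=[0.0375,-0.05,0.02,0,0,-0.16,1,0.075,-0.1,0.04,0,0,-0.32,1,0.1125,-0.15,0.06,0,0,-0.48,1,0.15,-0.2,0.08,0,0,-0.64,1,0.19,-0.25,0.08,0,0,-0.8,1,0.23,-0.3,0.08,0,0,-0.96,1,0.27,-0.35,0.08,0,0,-1.12,1,0.3,-0.4,0.08,0,0,-1.28,1],
)

```text
time_s: 1.1
tool_pos: [479.6, 205.5, 302.6]
orientation: [-2.238, -2.204, -0.0]
force: [0.4, 0.8, -0.9]
opening: 87.9
grasp_force: 0.0
```

Call:
jog_arm(
  commands=[0,-0.06,0,0,0,-0.16,1,0,-0.12,0,0,0,-0.32,1,0,-0.18,0,0,0,-0.48,1,0,-0.24,0,0,0,-0.64,1,0,-0.3,0,0,0,-0.8,1,-0.005,-0.36,0,0,0,-0.96,1,-0.01,-0.42,0,0,0,-1.12,1,-0.015,-0.48,0,0,0,-1.28,1],
)

```text
time_s: 2.1
tool_pos: [462.9, -274.6, 302.5]
orientation: [-3.112, -0.431, 0.0]
force: [0.9, -0.0, -0.1]
opening: 87.4
grasp_force: 0.0
```

Call:
jog_arm(
  commands=[0,-0.05,0,0,0,-0.1,1,0,-0.09,-0.02,0,0,-0.18,1,0,-0.09,-0.04,0,0,-0.18,1,0,-0.09,-0.06,0,0,-0.18,1,0,-0.09,-0.06,0,0,-0.18,1,0,-0.09,-0.06,0,0,-0.18,1,0,-0.09,-0.06,0,0,-0.18,1,0,-0.09,-0.06,0,0,-0.18,1],
)

```text
time_s: 3.1
tool_pos: [463.9, -362.9, 243.5]
orientation: [3.137, 0.159, 0.002]
force: [-0.0, 0.4, 0.6]
opening: 88.1
grasp_force: 0.0
```

```bash
python3 - <<'E'
from h import *
s=ctrl.read_state();R=Ro.from_rotvec(s["orientation"]).as_matrix()
print(s["time_s"],s["joints"].round(3),s["tool_pos"].round(1),R.round(3).tolist(),np.degrees(np.arctan2(R[1,1],R[0,1])))
P=(s["tool_pos"],s["orientation"])
im=cv2.cvtColor(ctrl.capture("wrist"),cv2.COLOR_RGB2BGR)
cv2.imwrite("pics/w1.png",cv2.resize(im,(768,576)))
for X in ([563.7,-367,166],[365.6,-386,166],[464,-376.5,166]): print(proj("wrist",X,P)*1.5)
E
```

```text
3.1 [-0.684  0.347  1.695 -0.     1.099  0.786] [ 463.9 -362.9  243.5] [[0.995, 0.101, 0.001], [0.101, -0.995, -0.001], [0.001, 0.001, -1.0]] -84.20958934148919
[421.64706113 107.88958497]
[414.66009616 443.70840003]
[417.5827074 296.8228834]
```

View pics/w1.png

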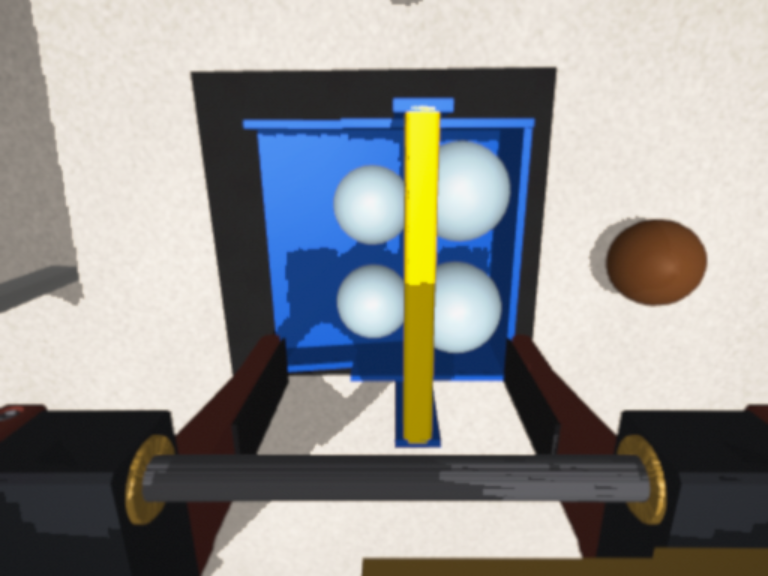

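The wrist view shows the bar running from (422,108) to (418,442), exactly as predicted, so this is the right tray and the alignment is good. Descend and grip.

Call:
jog_arm(
  commands=[0.001,-0.0135,-0.02,0,0,0,1,0.001,-0.0135,-0.045,0,0,0,1,0.001,-0.0135,-0.07,0,0,0,1,0.001,-0.0135,-0.09,0,0,0,1,0.001,-0.0135,-0.1,0,0,0,1,0.001,-0.0135,-0.109,0,0,0,1,0.001,-0.0135,-0.109,0,0,0,1,0.001,-0.0135,-0.109,0,0,0,0.2],
  newtons=45,
)

```text
time_s: 4.15
tool_pos: [464.9, -376.6, 134.2]
orientation: [3.137, 0.158, 0.001]
force: [0.3, -0.1, -0.7]
opening: 80.8
grasp_force: 0.0
```

Call:
jog_arm(
  commands=[0,0,0,0,0,0,-0.2,0,0,0,0,0,0,-0.4,0,0,0,0,0,0,-0.7,0,0,0,0,0,0,-1,0,0,0,0,0,0,-1,0,0,0,0,0,0,-1,0,0,0,0,0,0,-1,0,0,0,0,0,0,-1],
)

```text
time_s: 5.15
tool_pos: [464.6, -376.4, 133.6]
orientation: [3.137, 0.158, 0.0]
force: [-0.5, -1.7, -1.0]
opening: 17.7
grasp_force: 45.0
```

Call:
jog_arm(
  commands=[0,0,0.004,0,0,0,-1,0,0,0.012,0,0,0,-1,0,0,0.027,0,0,0,-1,0,0,0.049,0,0,0,-1,0,0,0.075,0,0,0,-1,0,0,0.1,0,0,0,-1,0,0.002,0.125,0,0,0,-1,0.002,0.006,0.147,0,0,0,-1],
  newtons=60,
)

```text
time_s: 6.15
tool_pos: [466.3, -370.1, 282.5]
orientation: [3.137, 0.158, 0.001]
force: [0.5, 0.2, -8.9]
opening: 17.5
grasp_force: 60.0
```

Call:
jog_arm(
  commands=[0.002,0.006,0.017,0,0,0,-1,0.006,0.016,0.028,0,0,-0.005,-1,0.011,0.029,0.035,0,0,-0.01,-1,0.017,0.045,0.039,0,0,-0.015,-1,0.024,0.063,0.04,0,0,-0.02,-1,0.031,0.082,0.04,0,0,-0.025,-1,0.038,0.101,0.04,0,0,-0.03,-1,0.045,0.119,0.04,0,0,-0.04,-1],
)

```text
time_s: 7.15
tool_pos: [511.8, -249.4, 320.0]
orientation: [-3.139, -0.096, 0.001]
force: [-0.4, 0.0, -8.7]
opening: 17.5
grasp_force: 60.0
```

Call:
jog_arm(
  commands=[0.006,0.017,0,0,0,0,-1,0.012,0.033,0,0,0,0,-1,0.018,0.047,0,0,0,0,-1,0.023,0.059,0,0,0,0,-1,0.027,0.069,0,0,0,0,-1,0.03,0.076,0,0,0,0,-1,0.032,0.08,0,0,0,0,-1,0.032,0.08,0,0,0,0,-1],
)

```text
time_s: 8.15
tool_pos: [543.6, -171.2, 320.6]
orientation: [3.14, 0.096, -0.0]
force: [-0.0, 0.2, -8.7]
opening: 17.5
grasp_force: 60.0
```

```bash
python3 - <<'E'
from h import *
s=ctrl.read_state();R=Ro.from_rotvec(s["orientation"]).as_matrix()
print(s["time_s"],s["joints"].round(3),s["tool_pos"].round(1),R.round(3).tolist(),s["force"],s["grasp_force"])
a=cv2.cvtColor(ctrl.capture("top"),cv2.COLOR_RGB2BGR)[140:270,190:350]
b=cv2.cvtColor(ctrl.capture("side"),cv2.COLOR_RGB2BGR)[100:230,180:310]
cv2.imwrite("pics/m1.png",np.hstack([cv2.resize(a,(440,358),interpolation=2),cv2.resize(b,(358,358),interpolation=2)]))
E
```

```text
8.15 [-0.326  0.243  1.654 -0.     1.245  1.184] [ 543.6 -171.2  320.6] [[0.998, 0.061, -0.0], [0.061, -0.998, -0.0], [-0.0, 0.0, -1.0]] [-2.16554822e-03  1.58736725e-01 -8.74687656e+00] 59.99626278877258
```

View pics/m1.png

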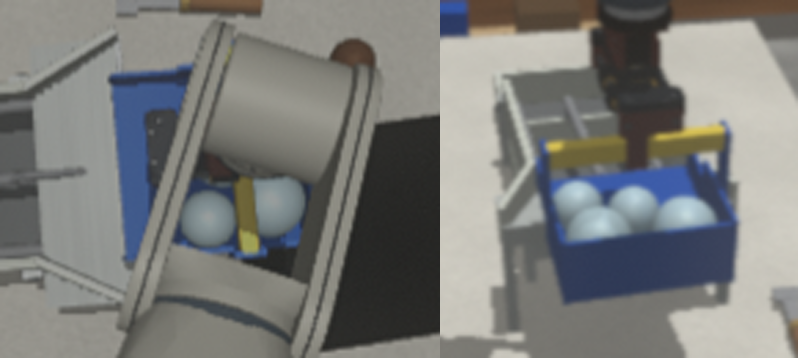

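All four balls are still in the tray, the lip edge runs from (112,80) to (125,258) in the left crop, and the tray is level. Next I check the lip position.

```bash
python3 - <<'E'
from h import *
f=lambda u,v:(190+(u+.5)/2.75-.5,140+(v+.5)/2.75-.5)
l=np.array([at("top",f(*p),231) for p in [(112,80),(125,258)]]);print(l.round(1),l.mean(0))
# pour table: TCP shift for lip fixed point
for t in range(0,34,4):
    c,s=np.cos(np.radians(t)),np.sin(np.radians(t))
    print(t,(-120*c+90*s+120).round(1),(120*s+90*c-90).round(1))
E
```

```text
[[632.8 -47.7 231. ]
 [442.6 -57.4 231. ]] [537.72518904 -52.53020376 231.        ]
0 0.0 0.0
4 6.6 8.2
8 13.7 15.8
12 21.3 23.0
16 29.5 29.6
20 38.0 35.6
24 47.0 41.0
28 56.3 45.8
32 65.9 49.9
```

Call:
jog_arm(
  commands=[0.001,0.004,0,0,0,0,-1,0.002,0.009,-0.002,0,0,0,-1,0.003,0.014,-0.007,0,0,0,-1,0.004,0.017,-0.015,0,0,0,-1,0.004,0.019,-0.024,0,0,0,-1,0.004,0.019,-0.033,0,0,0,-1,0.004,0.019,-0.038,0,0,0,-1,0.004,0.019,-0.04,0,0,0,-1],
)

```text
time_s: 9.25
tool_pos: [547.4, -152.3, 280.2]
orientation: [-3.14, -0.095, 0.001]
force: [-0.8, 0.7, -8.6]
opening: 17.4
grasp_force: 60.0
```

Call:
jog_arm(
  commands=[0,0.0016,0.002,-0.0174,-0.001,0,-1,0,0.0032,0.0041,-0.0348,-0.002,0,-1,0,0.0049,0.0062,-0.0522,-0.003,0,-1,0,0.0066,0.0082,-0.0697,-0.004,0,-1,0,0.0084,0.0101,-0.0871,-0.005,0,-1,-0.001,0.0101,0.012,-0.1045,-0.006,0,-1,-0.001,0.0119,0.014,-0.122,-0.007,0,-1,-0.001,0.0137,0.0158,-0.1394,-0.0085,0,-1],
)

```text
time_s: 10.25
tool_pos: [546.5, -138.4, 296.6]
orientation: [3.0, 0.091, 0.007]
force: [0.4, -0.5, -8.3]
opening: 17.5
grasp_force: 60.0
```

```bash
python3 - <<'E'
from h import *
s=ctrl.read_state();R=Ro.from_rotvec(s["orientation"]).as_matrix()
p=s["tool_pos"];x=-R[:,1]; z=-R[:,2]
print(s["time_s"],s["joints"].round(3),p.round(1),s["force"].round(1),"lip",(p+120*x-90*z).round(1),x.round(3),z.round(3))
E
```

```text
10.25 [-0.195  0.239  1.723 -0.149  1.148  1.375] [ 546.5 -138.4  296.6] [ 0.4 -0.5 -8.3] lip [540.1 -32.4 190.7] [-0.06   0.988 -0.14 ] [-0.009  0.14   0.99 ]
```

Call:
jog_arm(
  commands=[0,0.0019,0.0016,-0.0174,-0.001,0,-1,0,0.0037,0.0032,-0.0348,-0.002,0,-1,0,0.0057,0.0047,-0.0522,-0.003,0,-1,0,0.0076,0.0062,-0.0697,-0.004,0,-1,0,0.0096,0.0077,-0.0871,-0.005,0,-1,-0.001,0.0116,0.0091,-0.1045,-0.006,0,-1,-0.001,0.0137,0.0105,-0.122,-0.007,0,-1,-0.001,0.0158,0.0118,-0.1394,-0.0085,0,-1],
)

```text
time_s: 11.25
tool_pos: [545.6, -122.7, 308.5]
orientation: [2.86, 0.087, 0.013]
force: [-0.7, -0.2, -7.2]
opening: 17.6
grasp_force: 60.0
```

Call:
jog_arm(
  commands=[0,0.0021,0.001,-0.0174,-0.001,0,-1,0,0.0042,0.0021,-0.0348,-0.002,0,-1,0,0.0063,0.0032,-0.0522,-0.003,0,-1,0,0.0085,0.0042,-0.0697,-0.004,0,-1,0,0.0107,0.0052,-0.0871,-0.005,0,-1,-0.001,0.0129,0.0061,-0.1045,-0.006,0,-1,-0.001,0.0152,0.007,-0.122,-0.007,0,-1,-0.001,0.0175,0.0078,-0.1394,-0.0085,0,-1],
)

```text
time_s: 12.25
tool_pos: [544.6, -105.1, 316.1]
orientation: [2.72, 0.083, 0.018]
force: [0.2, -0.2, -3.1]
opening: 17.8
grasp_force: 60.0
```

```bash
python3 - <<'E'
from h import *
s=ctrl.read_state();R=Ro.from_rotvec(s["orientation"]).as_matrix()
p=s["tool_pos"];x=-R[:,1]; z=-R[:,2]
print(s["time_s"],s["joints"].round(3),p.round(1),s["force"].round(1),"lip",(p+120*x-90*z).round(1),x.round(3),z.round(3))
a=cv2.cvtColor(ctrl.capture("top"),cv2.COLOR_RGB2BGR)[140:270,50:350]
b=cv2.cvtColor(ctrl.capture("side"),cv2.COLOR_RGB2BGR)[100:230,180:310]
cv2.imwrite("pics/m2.png",np.hstack([cv2.resize(a,(540,234),interpolation=2),cv2.resize(b,(234,234),interpolation=2)]))
E
```

```text
12.25 [ 0.017  0.219  1.759 -0.456  1.183  1.706] [ 544.6 -105.1  316.1] [ 0.2 -0.2 -3.1] lip [540.2 -32.3 185. ] [-0.055  0.911 -0.408] [-0.025  0.407  0.913]
```

View pics/m2.png

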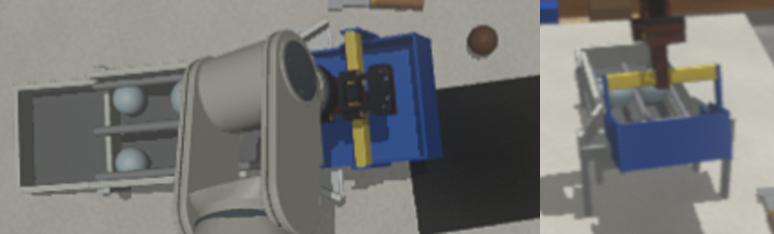

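The two small balls are already between the rods at (128,98) and (130,160). The force of -3.1 N says the tray is practically empty. I tip a little further and hold.

Call:
jog_arm(
  commands=[0,0.0023,0.0012,-0.0174,-0.001,0,-1,0,0.0046,0.0024,-0.0348,-0.002,0,-1,0,0.0069,0.0036,-0.0522,-0.003,0,-1,0,0.0093,0.0048,-0.0697,-0.004,0,-1,0,0.0093,0.0048,-0.0697,-0.004,0,-1,0,0.0093,0.0048,-0.0697,-0.004,0,-1,0,0.0093,0.0048,-0.0697,-0.004,0,-1,0,0.0093,0.0048,-0.0697,-0.004,0,-1],
)

```text
time_s: 13.35
tool_pos: [544.5, -96.1, 320.9]
orientation: [2.652, 0.08, 0.02]
force: [-0.7, -0.2, -2.3]
opening: 17.9
grasp_force: 60.0
```

```bash
python3 - <<'E'
from h import *
s=ctrl.read_state()
print(s["time_s"],s["force"].round(1),s["tool_pos"])
a=cv2.cvtColor(ctrl.capture("top"),cv2.COLOR_RGB2BGR)[140:270,50:350]
b=cv2.cvtColor(ctrl.capture("side"),cv2.COLOR_RGB2BGR)[100:230,180:310]
cv2.imwrite("pics/m3.png",np.hstack([cv2.resize(a,(540,234),interpolation=2),cv2.resize(b,(234,234),interpolation=2)]))
E
```

```text
13.35 [-0.7 -0.2 -2.3] [544.51795023 -96.11084932 320.92669265]
```

View pics/m3.png

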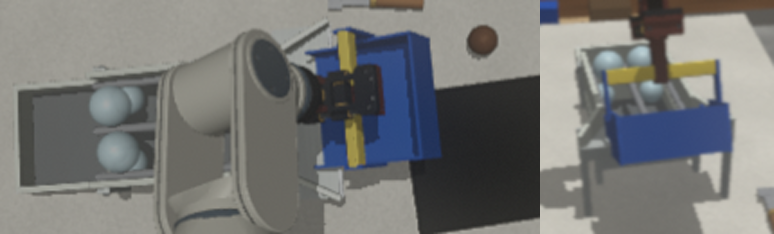

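Both large balls are at the foot, and the small ones lie under the rods. Now lift clear, level the tray and return it.

Call:
jog_arm(
  commands=[0,-0.001,0.005,0.02,0.001,0,-1,0,-0.004,0.012,0.05,0.003,0,-1,0,-0.008,0.02,0.08,0.005,0,-1,0,-0.014,0.028,0.11,0.007,0,-1,0,-0.022,0.035,0.14,0.009,0,-1,0,-0.032,0.04,0.17,0.011,0,-1,0,-0.043,0.043,0.2,0.012,0,-1,0,-0.055,0.045,0.23,0.014,0,-1],
)

```text
time_s: 14.45
tool_pos: [544.5, -151.5, 366.7]
orientation: [2.883, 0.088, 0.012]
force: [0.4, -0.0, -3.1]
opening: 17.8
grasp_force: 60.0
```

Call:
jog_arm(
  commands=[-0.002,-0.014,0,0.03,0.002,0,-1,-0.006,-0.03,0,0.065,0.004,0,-1,-0.012,-0.048,0,0.1,0.006,0,-1,-0.018,-0.066,0,0.135,0.008,0,-1,-0.024,-0.084,0,0.17,0.01,0,-1,-0.03,-0.102,0,0.2,0.012,0,-1,-0.036,-0.12,0,0.23,0.014,0,-1,-0.042,-0.138,0,0.257,0.016,0,-1],
)

```text
time_s: 15.45
tool_pos: [502.1, -290.0, 366.5]
orientation: [3.14, 0.096, 0.0]
force: [-1.1, -0.2, -2.9]
opening: 17.7
grasp_force: 60.0
```

Call:
jog_arm(
  commands=[-0.005,-0.015,-0.01,0,0,0.006,-1,-0.011,-0.029,-0.028,0,0,0.014,-1,-0.017,-0.043,-0.05,0,0,0.022,-1,-0.023,-0.055,-0.074,0,0,0.03,-1,-0.028,-0.065,-0.098,0,0,0.038,-1,-0.032,-0.072,-0.12,0,0,0.044,-1,-0.036,-0.077,-0.138,0,0,0.05,-1,-0.037,-0.078,-0.15,0,0,0.05,-1],
)

```text
time_s: 16.45
tool_pos: [464.9, -366.8, 214.3]
orientation: [-3.137, -0.174, 0.003]
force: [-1.1, 0.3, -2.7]
opening: 17.5
grasp_force: 60.0
```

```bash
python3 - <<'E'
from h import *
s=ctrl.read_state();R=Ro.from_rotvec(s["orientation"]).as_matrix()
p=s["tool_pos"];x=-R[:,1]; z=-R[:,2]
print(s["time_s"],s["joints"].round(3),p.round(1),s["force"].round(1),x.round(3),z.round(3),"yaw",np.degrees(np.arctan2(x[1],x[0])))
print("need",np.array([465.9,-367.2,134])-p)
P=(p,s["orientation"])
im=cv2.cvtColor(ctrl.capture("wrist"),cv2.COLOR_RGB2BGR);cv2.imwrite("pics/w2.png",im)
E
```

```text
16.45 [-6.880e-01  3.860e-01  1.711e+00 -1.000e-03  1.047e+00  7.730e-01] [ 464.9 -366.8  214.3] [-1.1  0.3 -2.7] [-0.111  0.994  0.   ] [0.002 0.    1.   ] yaw 96.35603060501376
need [  1.03962083  -0.422118   -80.30307878]
```

View pics/w2.png

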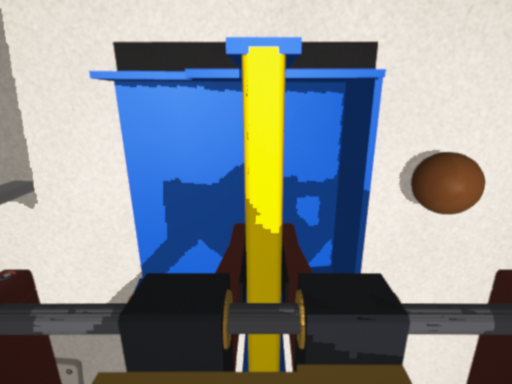

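The tray is empty, square to the mat and centred above it. Lower it gently.

Call:
jog_arm(
  commands=[0.001,0,-0.012,0,0,0,-1,0.001,0,-0.027,0,0,0,-1,0.001,0,-0.042,0,0,0,-1,0.001,0,-0.055,0,0,0,-1,0.001,0,-0.065,0,0,0,-1,0.001,0,-0.072,0,0,0,-1,0.001,0,-0.076,0,0,0,-1,0.001,0,-0.0785,0,0,0,-1],
)

```text
time_s: 17.5
tool_pos: [466.7, -367.1, 137.4]
orientation: [3.136, 0.174, -0.0]
force: [-0.3, 0.0, -2.6]
opening: 17.7
grasp_force: 60.0
```

Call:
jog_arm(
  commands=[0,0,-0.0005,0,0,0,-1,0,0,-0.001,0,0,0,-1,0,0,-0.0015,0,0,0,-1,0,0,-0.002,0,0,0,-1,0,0,-0.002,0,0,0,-1,0,0,-0.002,0,0,0,-1,0,0,-0.002,0,0,0,-1,0,0,-0.002,0,0,0,-1],
)

```text
time_s: 18.5
tool_pos: [466.5, -366.9, 135.4]
orientation: [3.136, 0.174, -0.001]
force: [-0.5, 0.2, -2.8]
opening: 17.7
grasp_force: 60.0
```

Call:
jog_arm(
  commands=[0,0,-0.0005,0,0,0,-1,0,0,-0.001,0,0,0,-1,0,0,-0.0013,0,0,0,-1,0,0,-0.0016,0,0,0,-1,0,0,-0.0019,0,0,0,-1,0,0,-0.0021,0,0,0,-1,0,0,-0.0021,0,0,0,-1,0,0,-0.0021,0,0,0,-1],
)

```text
time_s: 19.5
tool_pos: [466.6, -367.1, 133.6]
orientation: [3.136, 0.174, -0.0]
force: [-3.4, -0.1, 3.5]
opening: 17.7
grasp_force: 60.0
```

It has touched down (+3.5 N). Release, rise and check.

Call:
jog_arm(
  commands=[0,0,0,0,0,0,-0.4,0,0,0,0,0,0,-0.2,0,0,0,0,0,0,0,0,0,0,0,0,0,0.3,0,0,0,0,0,0,0.7,0,0,0,0,0,0,1,0,0,0,0,0,0,1,0,0,0,0,0,0,1],
)

```text
time_s: 20.5
tool_pos: [466.5, -367.0, 133.2]
orientation: [3.136, 0.174, -0.001]
force: [0.5, 0.5, -0.2]
opening: 87.5
grasp_force: 0.0
```

Call:
jog_arm(
  commands=[0,0,0.015,0,0,0,1,0,0,0.04,0,0,0,1,0,0,0.08,0,0,0,1,0,0,0.13,0,0,0,1,0,0,0.18,0,0,0,1,-0.03,0.05,0.21,0,0,0,1,-0.06,0.1,0.23,0,0,0,1,-0.08,0.15,0.23,0,0,0,1],
)

```text
time_s: 21.5
tool_pos: [386.0, -216.0, 366.0]
orientation: [3.134, 0.172, 0.005]
force: [0.8, 0.4, -0.0]
opening: 87.9
grasp_force: 0.0
```

Call:
jog_arm(
  commands=[0,0.05,0,0,0,0,1,0,0.1,0,0,0,0,1,0,0.12,0,0,0,0,1,0,0.12,0,0,0,0,1,0,0.12,0,0,0,0,1,0,0.12,0,0,0,0,1,0,0.12,0,0,0,0,1,0,0.12,0,0,0,0,1],
)

```text
time_s: 22.5
tool_pos: [386.5, -97.3, 363.2]
orientation: [3.136, 0.173, -0.001]
force: [0.4, -0.5, 0.6]
opening: 87.8
grasp_force: 0.0
```

```bash
python3 - <<'E'
from h import *
s=ctrl.read_state();print(s["time_s"],s["tool_pos"],s["force"])
a=cv2.cvtColor(ctrl.capture("top"),cv2.COLOR_RGB2BGR)[120:280,50:400]
cv2.imwrite("pics/m4.png",cv2.resize(a,(788,360),interpolation=2))
E
```

```text
22.5 [386.4842017  -97.33819853 363.17330588] [ 0.3720596  -0.4672969   0.58078654]
```

View pics/m4.png

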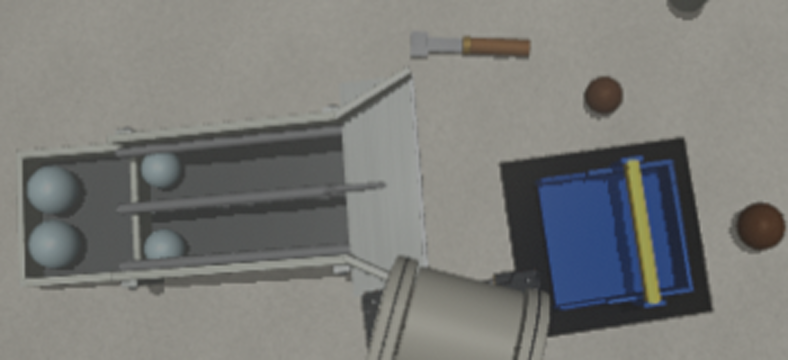

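Two large balls are in the foot lane at (55,190) and (57,245). The small ones are under the rods at (162,168) and (165,246). The chisel is untouched and the tray is on the mat. I check its centring numerically, then hand in.

```bash
python3 - <<'E'
from h import *
f=lambda u,v:(50+(u+.5)/2.25-.5,120+(v+.5)/2.25-.5)
g=lambda L,z:np.array([at("top",f(*p),z) for p in L]).mean(0).round(1)
d=np.array([-.111,.994,0])
m=g([(501,163),(684,138),(712,308),(530,337)],8)
print("mat",m,"tray from lip",g([(540,183),(560,308)],44)-100*d,"from handle",g([(632,160),(653,303)],166)+20*d)
E
```

```text
mat [ 464.4 -350.4    8. ] tray from lip [ 463.6 -353.7   44. ] from handle [ 465.38 -347.42  166.  ]
```

The tray is within a few mm of the mat's centre.

```bash
python3 -c "
from station import ctrl
print(ctrl.finish_job())"
```

```text
the job is handed in; nothing more can be done
None
```

The job is handed in, with no score returned: the two small balls are in the lane under the rods, the two large ones are in the foot lane, the empty tray is upright within about 5 mm of the mat's centre, and the chisel was not touched.

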